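# Seat and lock a circuit-board carrier in its repair jig

## Task

Push the circuit-board carrier along the jig's rails with a fingertip, towards the latch, until you feel it drop into the locating notches, then push the yellow latch fully home over the carrier's edge to lock it down. Only push: do not lift the carrier, leave the jar, spool, relay and screwdriver where they are, and finish with the hand clear.

Things in the scene. Friction and masses are not known exactly. Their poses are not given: they have to be found in the camera images.
- jig: Fixed jig: dark steel base 170 (x) x 370 (y) x 12 mm with aluminium rails along its y. Origin: centre of its underside, on the bench. The carrier slides to jig +y, where the latch is. Rail tops are 20 mm above the bench, ending at jig y +130 mm. Guide walls, inner faces 70.5 mm either side of the centre line, 34 mm high, leave the carrier 1.5 mm play a side. Nothing higher stands behind the lip.
- carrier: Loose black plate 138 (x) x 110 (y) x 6 mm, about 0.45 kg, green circuit board on top, on four 12 mm feet. Origin: centre, level with the feet's undersides: 20 mm above the bench on the rails, 12 mm once dropped. Its y runs along the rails to the latch. Starts 70 to 140 mm short of the notches. Slides against a few newtons of friction; once dropped, the notch walls stop it.
- push_face (a point): Middle of the rear face of the carrier's red push lip, 55 mm behind the carrier's origin (-y) and 30 mm above it: push here to the carrier's +y. The lip is 90 mm wide (x), 8 mm thick, and stands 18 to 43 mm above the carrier's origin.
- seat (a point): Where the carrier's origin lies when seated: on the jig's centre line, 35 mm from its origin to +y, 12 mm above the bench. Axes as the jig's. Four notches in the rails, 8 mm deep, 23 mm long, take the 16 mm long feet all at once, only within 3.5 mm of this place along y; front feet are set wider than rear ones and fit no other notch. Yellow marks on the guide walls show the front notches.
- latch (a joint): Travel of the latch bolt in m: 0 drawn back, 0.045 fully home. It slides to jig -y, stays where left, needs about 2 N. Its steel tongue, 24 mm wide, 34 to 40 mm above the bench, has its tip at jig y +110 mm minus the joint value. Home, it reaches 25 mm over the seated carrier (plate top 30 mm); a carrier still up on the rails blocks it.
- latch_grip (a point): Middle of the outer (+y) face of the yellow latch knob, 60 mm above the bench, on the centre line at jig y +162 mm minus the joint value; push it to jig -y. The knob is 22 (x) x 14 (y) mm and stands 40 to 81 mm above the bench. The cheeks beside the bolt are 42 mm high: keep the fingertip above them.
- jar: Jar with white lid, 48 mm diameter, 60 mm high, origin at the centre of its underside; leave alone.
- spool: Copper-coloured wire spool, 52 mm diameter, 40 mm high, origin at the centre of its underside; leave alone.
- relay: Blue relay block with a white label on top, 45 x 36 x 30 mm, origin at the centre of its underside; leave alone.
- screwdriver: Red-handled screwdriver lying on the bench, about 200 mm long, along its x, origin at the middle of its underside; leave alone.
Not all that is in view belongs to the job. Several things have the shape of the carrier; the one meant has the colours described above.

How it is judged (in metres and radians):
On the way, in this order (a step that is already met when the one before it is completed fails the run):
1. the carrier has dropped into the notches, the latch not yet home (z of carrier in the frame of seat between -0.003 and 0.003 m and horizontal distance between carrier and seat below 0.007 m and angle between the y axis of carrier and the y axis of jig, either way round below 0.06 rad and angle between carrier's own z axis and vertical below 0.04 rad and value of joint latch below 0.02 m), for 0.1 s.
2. the latch is home over the seated carrier (z of carrier in the frame of seat between -0.003 and 0.003 m and horizontal distance between carrier and seat below 0.007 m and angle between the y axis of carrier and the y axis of jig, either way round below 0.06 rad and angle between carrier's own z axis and vertical below 0.04 rad and value of joint latch above 0.037 m), for 0.1 s.
At the end, for the whole second after the job is handed in: The carrier rests in the notches (origin within 7 mm of the seat horizontally and 3 mm in height, level), the latch is at 0.037 m or more, and all is at rest (all of step 2 and linear speed of carrier below 0.01 m/s); the robot touches nothing.
It fails at once if the carrier is lifted off its rails or tipped (height (world z) of carrier above 0.034 m or angle between carrier's own z axis and vertical above 0.25 rad).
It fails at once if the jar is disturbed (distance of jar from where it was at the start of the episode above 0.02 m or height (world z) of jar above 0.03 m).
It fails at once if the spool is disturbed (distance of spool from where it was at the start of the episode above 0.02 m or height (world z) of spool above 0.03 m).
It fails at once if the relay is disturbed (distance of relay from where it was at the start of the episode above 0.02 m or height (world z) of relay above 0.03 m).
It fails at once if the screwdriver is disturbed (distance of screwdriver from where it was at the start of the episode above 0.02 m or height (world z) of screwdriver above 0.03 m).
It also fails if it takes over 48 s, if anything falls off the work surface, if the arm or the gripper's body presses on something with over 40 N, if the wrist force passes 120 N, or if a joint passes its speed limit or range.

## Robot

A 7-joint arm with a two-finger parallel gripper is mounted at the origin on the work surface. World frame = base frame: x ahead of the robot, y to its left, z up, the work surface at z = 0. Lengths are in mm, angles in rad, forces in N, time in s.
With the tool pointing down it reaches from about 350 to 900 mm from the base axis. Payload 19.9 kg.
Tool frame: the origin (TCP) lies on the centre line of the jaws, within the pads' length; the fingertips stand 17 mm ahead of it and the grasp point (between the pads) lies 2 mm behind it; z points along the fingers, y is the line along which they close (so a half turn about z gives the same grasp; the last joint's range is limited). The gripper opens to 94 mm and grips with 3 to 60 N. Pads are 16 mm wide; open, the fingers measure 119 mm over their backs; the gripper's body (75 mm by 177 mm) begins 78 mm behind the grasp point.
Start: joints at [1.159, 0.417, -0.01, 1.614, 0.005, 1.111, -0.053], TCP at [226.469, -582.505, 222.425] pointing down, gripper open.
Joint ranges: [-2.81, 2.81], [-0.39, 2.02], [-1.27, 1.25], [0.06, 2.57], [-1.19, 4.33], [0.19, 2], [-2.82, 2.82]. Speed limits (rad/s): [1.89, 1.89, 2.39, 2.39, 3.01, 3.01, 3.01].

## Interface

Orientations are given as a 3x3 rotation matrix whose columns are the frame's x, y, z axes.
In Python, from workcell import ctrl gives the robot as it stands. The module is installed in compiled form; this text tells all that it offers.
- The arm moves only by the tool carry_out, never from a script. Its argument "increments" is a list of rows, each an object with "xyz": the shift along the tool's x, y, z in mm, a list of three; "dr": the turn, a rotation vector about the tool's x, y, z in rad, a list of three; "jaw": the closure, from 0 (fully open) to 1 (shut). A call has 1 to 12 rows; each row shifts and turns the commanded pose from where the row before left it, along the tool's axes as they then stand; what a row does not reach is not made up. A row lasts 1/8 s, in which the tool goes at most 62.5 mm and 10.7 degrees, less where a joint would pass 70% of its speed; a pose out of reach is approached as far as the arm can. A call with a gripper value outside its range is refused whole. The fingers move at their own pace and stop on an object; "force" is the grip in N (left out, the last holds). Time passes only in rows, so rows that do not move let the fingers close. It gives the time, the measured TCP pose, the force, the opening and the grip force at its end, in the units of the state.
- ctrl.sense(): the state, without advancing time (a new reading comes with each control period).
- ctrl.get_image(name): name is "scene" or "top" or "wrist"; returns the picture (480x640x3 uint8, red, green, blue); there is no depth.
- ctrl.camera_params(name): a dict with "camera_matrix" (3x3 intrinsics, pixels), "rvec" (rotation vector, rad) and "tvec" (3), from world to camera coordinates, as OpenCV has them; the wrist camera has in their place "T_tool_cam" (4x4, takes a point from camera to tool coordinates, whose origin is the TCP and whose axes are the flange's). Camera axes: x right, y down, z forward; pixel columns grow to the right and rows downward; lengths in mm; the calibration is good to about 2 mm. A picture is of the moment at which its call begins: read the wrist's pose just before it. camera_params takes no time and is no camera call.
- ctrl.sign_off(): hands the job in; it is judged then, once.
The state is a dict: "t": time; "q": joint angles; "qvel": joint speeds; "joint_torque": joint torques, N m; "tcp_pos": TCP position; "orientation": TCP orientation; "wrist_force": force on the tool from outside, world axes, zero at the start; "moment": the same for the moment, N m; "opening": finger opening in mm; "grasp_force": force on a finger pad.
Only numpy, scipy, OpenCV 4.12 (cv2) and the standard library are available. Lean on these libraries where they do the work, as an engineer would, in place of code of your own. Each camera call takes 0.05 s, during which the arm holds its last target. There are 200 camera calls.

## Working session

There is one attempt and no reset: what is moved stays moved. The work goes in short steps, Python scripts to look and compute and a tool call to move; the robot and the scene stay as the last step left them, time stands still between calls to the robot, and variables do not carry over. Pictures are saved under pics/ and viewed, at most 10 in all, crops included, and the job is handed in when it is done.

Besides the shell and the picture viewer there is one more tool, called by a JSON object that holds its "fn" and its "kwargs", one argument or row to a line. carry_out: Moves the arm, as the interface text tells. Its arguments: {"type":"object","properties":{"increments":{"type":"array","items":{"type":"object","properties":{"xyz":{"type":"array","items":{"type":"number"}},"dr":{"type":"array","items":{"type":"number"}},"jaw":{"type":"number"}}}},"force":{"type":"number"}},"required":["increments"]}

```bash
mkdir -p pics
cat > h.py <<'E'
import numpy as np, cv2
from workcell import ctrl
def grab(n,f):
    im=ctrl.get_image(n); cv2.imwrite('pics/'+f,im[:,:,::-1]); return im
def cam(n):
    p=ctrl.camera_params(n); return np.array(p['camera_matrix'],float),np.array(p['rvec'],float).ravel(),np.array(p['tvec'],float).ravel()
def px2w(n,uv,z):
    K,r,t=cam(n); R=cv2.Rodrigues(r)[0]; o=-R.T@t
    d=R.T@np.linalg.inv(K)@np.array([uv[0],uv[1],1.]); return o+d*(z-o[2])/d[2]
def w2px(n,P):
    K,r,t=cam(n); return cv2.projectPoints(np.array(P,float).reshape(-1,1,3),r,t,K,None)[0].reshape(-1,2)
E
python3 - <<'E'
from h import *
s=ctrl.sense(); print(s['t'],s['tcp_pos'],np.round(s['orientation'],3),s['opening'])
grab('top','top1.png');grab('scene','sc1.png')
for n in('top','scene'):
  K,r,t=cam(n);print(n,K[0,0],-cv2.Rodrigues(r)[0].T@t)
E
```

```text
0.0 [ 226.3360571  -582.21635771  221.84936332] [[ 0.932  0.362 -0.   ]
 [ 0.362 -0.932  0.001]
 [-0.    -0.001 -1.   ]] 93.84409976897793
top 465.3017075788146 [435.54500383 -65.33935587 908.47304387]
scene 614.6833140345636 [1339.74988916 -280.03901892  973.0103471 ]
```

View pics/top1.png

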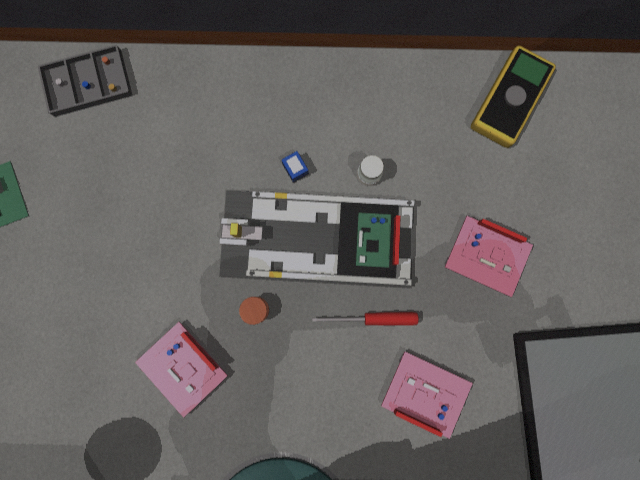

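View pics/sc1.png

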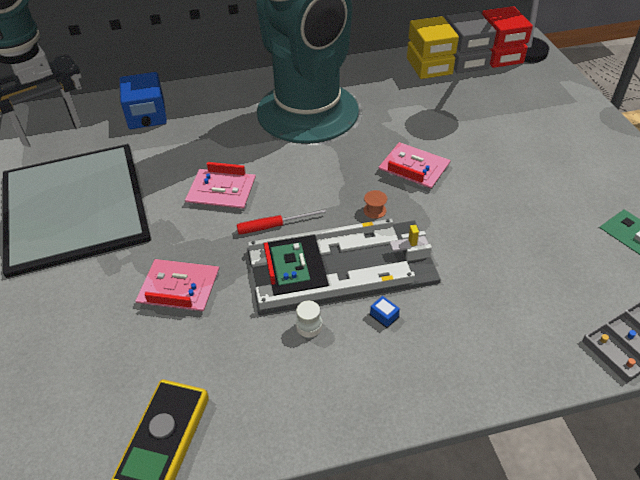

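The top view shows four carrier-shaped things: the black plate with green board in the jig at (370,240), and pink ones at (490,255), (427,395) and (182,368). The description fits the black one. Its red lip is at (397,240), the yellow latch knob at (235,230), the jar at (371,168), the spool at (253,310), the relay at (295,165) and the screwdriver at (368,319). I'll check this in a close crop.

Run:
```python
from h import *
im=cv2.imread('pics/top1.png')[180:300,212:422]
cv2.imwrite('pics/crop1.png',cv2.resize(im,None,fx=3.8,fy=3.8,interpolation=cv2.INTER_CUBIC))
```

```text
(no output)
```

View pics/crop1.png

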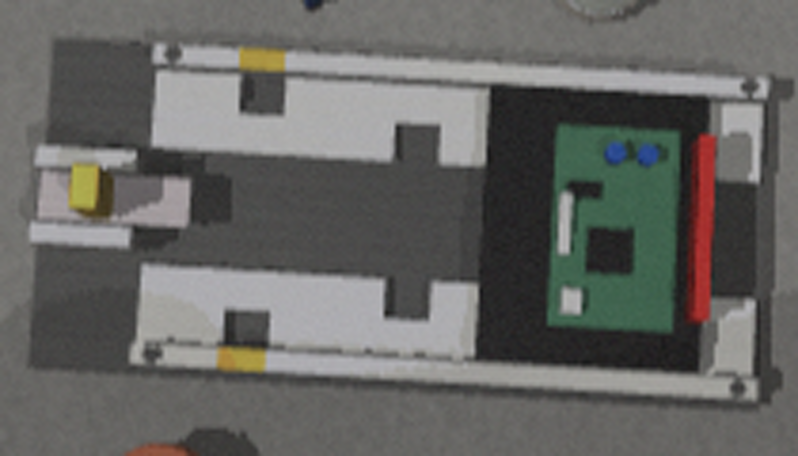

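The crop confirms the black plate with the green board. In crop pixels its red lip runs from (715,137) to (707,322), the latch is drawn back with its knob at (85,186), and the base corners are at (53,40) and (30,368). Next I fit the jig pose.

Run:
```python
from h import *
from scipy.optimize import least_squares
f=lambda u,v:np.array([u,v])/3.8+[212,180]-[0.37,0.37]
J=np.array([[85,185,12],[-85,185,12],[0,155,81],[8+0,130,20],[85,-185,12],[-85,-185,12]],float)
U=np.array([f(53,40),f(30,368),f(88,180),[0,0],f(778,78),f(760,403)]); k=[0,1,2,4,5]
def W(p,Q):
    c,s=np.cos(p[2]),np.sin(p[2]); return np.c_[p[0]+c*Q[:,0]-s*Q[:,1],p[1]+s*Q[:,0]+c*Q[:,1],Q[:,2]]
r=least_squares(lambda p:(w2px('top',W(p,J[k]))-U[k]).ravel(),[430,-60,0],x_scale=[100,100,.1])
p=r.x; print(p, r.fun.reshape(-1,2).round(2))
R=np.array([[np.cos(p[2]),-np.sin(p[2])],[np.sin(p[2]),np.cos(p[2])]])
def loc(P): return R.T@(P[:2]-p[:2])
for uv,z in [((715,137),63),((707,322),63),((88,180),81),((490,88),26+6-6),((475,360),26),((151,148),20),((140,265),20),((262,60),34),((242,358),34)]:
    P=px2w('top',f(*uv),z); print(uv,P.round(1),loc(P).round(1))
for n,q in dict(seat=[0,35,12],lipstart=[0,-150,50],grip=[0,162,60]).items(): print(n,W(p,np.array([q],float)).round(1))
for n,uv,z in [('jar',(372,166),60),('spool',(253,310),40),('relay',(295,165),30),('sd',(390,319),20)]: 
    P=px2w('top',uv,z);print(n,P.round(),loc(P).round())
s=ctrl.sense();print(s['tcp_pos'])
```

```text
[ 5.49454344e+02 -6.04714291e+01 -3.32092041e-02] [[ 1.56 -0.68]
 [ 0.83 -0.51]
 [-2.25  0.9 ]
 [-0.96 -0.63]
 [ 0.98  0.81]]
(715, 137) [ 586.4 -209.    63. ] [  41.9 -147.2]
(707, 322) [ 496.6 -205.4   63. ] [ -48.  -146.6]
(88, 180) [556.3  90.5  81. ] [  1.9 151.1]
(490, 88) [ 615.8 -101.1   26. ] [ 67.7 -38.4]
(475, 360) [477.8 -95.9  26. ] [-70.4 -37.8]
(151, 148) [582.4  70.6  20. ] [ 28.5 132.1]
(140, 265) [522.4  73.9  20. ] [-31.5 133.4]
(262, 60) [626.1  14.2  34. ] [74.1 77.2]
(242, 358) [476.   19.5  34. ] [-76.1  77.5]
seat [[550.6 -25.5  12. ]]
lipstart [[ 544.5 -210.4   50. ]]
grip [[554.8 101.4  60. ]]
jar [ 680. -157.   60.] [134. -93.]
spool [408.  58.  40.] [-145.  114.]
relay [688. -11.  30.] [136.  54.]
sd [ 396. -198.   20.] [-149. -143.]
[ 226.36306775 -582.24012032  221.91628567]
```

{"fn": "carry_out", "kwargs": {
  "increments": [
    {"xyz": [20,-10,0],"jaw": 1},
    {"xyz": [36,-17,0],"jaw": 1},
    {"xyz": [36,-17,0],"jaw": 1},
    {"xyz": [36,-17,0],"jaw": 1},
    {"xyz": [36,-17,0],"jaw": 1},
    {"xyz": [36,-17,0],"jaw": 1},
    {"xyz": [36,-17,0],"jaw": 1},
    {"xyz": [36,-17,0],"jaw": 1},
    {"xyz": [36,-17,0],"jaw": 1},
    {"xyz": [36,-17,0],"jaw": 1},
    {"xyz": [36,-17,0],"jaw": 1},
    {"xyz": [36,-17,0],"jaw": 1}
  ]
}}

```text
$.increments[0]: bad value
```

{"fn": "carry_out", "kwargs": {
  "increments": [
    {"dr": [0,0,-0.166],"jaw": 1},
    {"dr": [0,0,-0.166],"jaw": 1},
    {"dr": [0,0,-0.166],"jaw": 1},
    {"dr": [0,0,-0.166],"jaw": 1},
    {"dr": [0,0,-0.166],"jaw": 1},
    {"dr": [0,0,-0.166],"jaw": 1},
    {"dr": [0,0,-0.166],"jaw": 1},
    {"jaw": 1},
    {"jaw": 1}
  ]
}}

```text
$.increments[0]: bad value
```

```bash
cat >> h.py <<'E'
def st():
    s=ctrl.sense(); R=np.array(s['orientation']); print(round(s['t'],2),'tcp',np.round(s['tcp_pos'],1),'x',R[:,0].round(3),'y',R[:,1].round(3),'z',R[:,2].round(3),'F',np.round(s['wrist_force'],1),'op',round(s['opening'],1)); return np.array(s['tcp_pos']),R
def to(P):
    p,R=st(); print('tool shift',(R.T@(np.array(P)-p)).round(1))
E
python3 -c "
from h import *
to([542,-245,59])"
```

```text
0.1 tcp [ 226.4 -582.2  221.9] x [ 0.932  0.362 -0.   ] y [ 0.362 -0.932 -0.001] z [-0.     0.001 -1.   ] F [0.1 0.1 0.8] op 94.1
tool shift [ 416.4 -199.8  163.1]
```

{"fn": "carry_out", "kwargs": {
  "increments": [
    {"xyz": [20,-10,0],"dr": [0,0,0],"jaw": 1},
    {"xyz": [36,-17,0],"dr": [0,0,0],"jaw": 1},
    {"xyz": [36,-17,0],"dr": [0,0,0],"jaw": 1},
    {"xyz": [36,-17,0],"dr": [0,0,0],"jaw": 1},
    {"xyz": [36,-17,0],"dr": [0,0,0],"jaw": 1},
    {"xyz": [36,-17,0],"dr": [0,0,0],"jaw": 1},
    {"xyz": [36,-17,0],"dr": [0,0,0],"jaw": 1},
    {"xyz": [36,-17,0],"dr": [0,0,0],"jaw": 1},
    {"xyz": [36,-17,0],"dr": [0,0,0],"jaw": 1},
    {"xyz": [36,-17,0],"dr": [0,0,0],"jaw": 1},
    {"xyz": [36,-17,0],"dr": [0,0,0],"jaw": 1},
    {"xyz": [36,-17,0],"dr": [0,0,0],"jaw": 1}
  ]
}}

```text
t: 1.6
tcp_pos: [543.7, -245.7, 222.4]
orientation: [[0.932, 0.363, -0.0], [0.363, -0.932, 0.0], [-0.0, -0.0, -1.0]]
wrist_force: [-0.1, -0.4, 0.9]
opening: 0.2
grasp_force: 0.0
```

{"fn": "carry_out", "kwargs": {
  "increments": [
    {"xyz": [0,0,0],"dr": [0,0,-0.166],"jaw": 1},
    {"xyz": [0,0,0],"dr": [0,0,-0.166],"jaw": 1},
    {"xyz": [0,0,0],"dr": [0,0,-0.166],"jaw": 1},
    {"xyz": [0,0,0],"dr": [0,0,-0.166],"jaw": 1},
    {"xyz": [0,0,0],"dr": [0,0,-0.166],"jaw": 1},
    {"xyz": [0,0,0],"dr": [0,0,-0.166],"jaw": 1},
    {"xyz": [0,0,0],"dr": [0,0,-0.166],"jaw": 1},
    {"xyz": [0,0,0],"dr": [0,0,0],"jaw": 1},
    {"xyz": [0,0,0],"dr": [0,0,0],"jaw": 1}
  ]
}}

```text
t: 2.72
tcp_pos: [542.8, -247.6, 222.4]
orientation: [[0.041, 0.999, -0.0], [0.999, -0.041, 0.0], [0.0, -0.0, -1.0]]
wrist_force: [0.2, -0.8, 0.3]
opening: 0.1
grasp_force: 0.0
```

```bash
python3 -c "
from h import *
to([542,-245,59])"
```

```text
2.73 tcp [ 542.8 -247.6  222.4] x [0.041 0.999 0.   ] y [ 0.999 -0.041 -0.   ] z [-0.  0. -1.] F [ 0.2 -0.8  0.3] op 0.1
tool shift [  2.5  -0.9 163.4]
```

{"fn": "carry_out", "kwargs": {
  "increments": [
    {"xyz": [0,0,20],"dr": [0,0,0],"jaw": 1},
    {"xyz": [0,0,30],"dr": [0,0,0],"jaw": 1},
    {"xyz": [0,0,30],"dr": [0,0,0],"jaw": 1},
    {"xyz": [0,0,30],"dr": [0,0,0],"jaw": 1},
    {"xyz": [0,0,30],"dr": [0,0,0],"jaw": 1},
    {"xyz": [0,0,15],"dr": [0,0,0],"jaw": 1},
    {"xyz": [0,0,8],"dr": [0,0,0],"jaw": 1},
    {"xyz": [0,0,0],"dr": [0,0,0],"jaw": 1}
  ]
}}

```text
t: 3.72
tcp_pos: [543.0, -248.1, 59.7]
orientation: [[0.039, 0.999, 0.0], [0.999, -0.039, -0.0], [-0.0, 0.0, -1.0]]
wrist_force: [0.1, 0.4, 0.7]
opening: 0.4
grasp_force: 0.0
```

Run:
```python
from h import *
st()
a=grab('top','top2.png')[170:300,212:432]; b=grab('scene','sc2.png')[200:330,220:450]
o=[cv2.resize(x[:,:,::-1],(690,h)) for x,h in((a,300),(b,300))]
o=[cv2.resize(a[:,:,::-1],None,fx=2.2,fy=2.2),cv2.resize(b[:,:,::-1],None,fx=2.2,fy=2.2)]
w=max(x.shape[1] for x in o); cv2.imwrite('pics/c2.png',np.vstack([cv2.copyMakeBorder(x,0,0,0,w-x.shape[1],cv2.BORDER_CONSTANT) for x in o]))
```

```text
3.73 tcp [ 543.  -248.1   59.7] x [ 0.039  0.999 -0.   ] y [ 0.999 -0.039  0.   ] z [ 0. -0. -1.] F [0.1 0.4 0.7] op 0.4
```

View pics/c2.png

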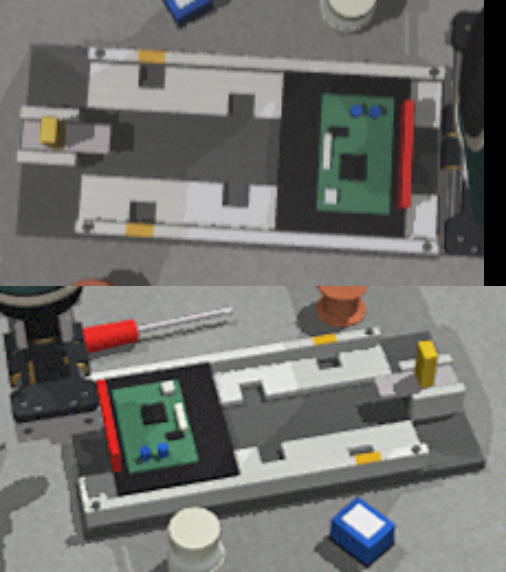

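The fingertip is centred behind the red lip (top half of the crop: tip at (450,150), lip at (405,155)), with the side clear. Next I approach and push.

{"fn": "carry_out", "kwargs": {
  "increments": [
    {"xyz": [10,0,0],"dr": [0,0,0],"jaw": 1},
    {"xyz": [10,0,0],"dr": [0,0,0],"jaw": 1},
    {"xyz": [5,0,0],"dr": [0,0,0],"jaw": 1},
    {"xyz": [3,0,0],"dr": [0,0,0],"jaw": 1},
    {"xyz": [3,0,0],"dr": [0,0,0],"jaw": 1},
    {"xyz": [3,0,0],"dr": [0,0,0],"jaw": 1},
    {"xyz": [3,0,0],"dr": [0,0,0],"jaw": 1},
    {"xyz": [3,0,0],"dr": [0,0,0],"jaw": 1}
  ]
}}

```text
t: 4.82
tcp_pos: [544.3, -208.3, 59.4]
orientation: [[0.038, 0.999, -0.0], [0.999, -0.038, -0.0], [-0.0, -0.0, -1.0]]
wrist_force: [0.6, -3.2, 0.1]
opening: 0.5
grasp_force: 1.7
```

{"fn": "carry_out", "kwargs": {
  "increments": [
    {"xyz": [5,0,0],"dr": [0,0,0],"jaw": 1},
    {"xyz": [5,0,0],"dr": [0,0,0],"jaw": 1},
    {"xyz": [5,0,0],"dr": [0,0,0],"jaw": 1},
    {"xyz": [5,0,0],"dr": [0,0,0],"jaw": 1},
    {"xyz": [5,0,0],"dr": [0,0,0],"jaw": 1},
    {"xyz": [5,0,0],"dr": [0,0,0],"jaw": 1}
  ]
}}

```text
t: 5.58
tcp_pos: [545.5, -177.9, 59.4]
orientation: [[0.038, 0.999, -0.0], [0.999, -0.038, 0.0], [0.0, -0.0, -1.0]]
wrist_force: [-1.3, -3.6, 1.1]
opening: 0.2
grasp_force: 1.7
```

{"fn": "carry_out", "kwargs": {
  "increments": [
    {"xyz": [6,0,0],"dr": [0,0,0],"jaw": 1},
    {"xyz": [6,0,0],"dr": [0,0,0],"jaw": 1},
    {"xyz": [6,0,0],"dr": [0,0,0],"jaw": 1},
    {"xyz": [6,0,0],"dr": [0,0,0],"jaw": 1},
    {"xyz": [6,0,0],"dr": [0,0,0],"jaw": 1},
    {"xyz": [6,0,0],"dr": [0,0,0],"jaw": 1},
    {"xyz": [6,0,0],"dr": [0,0,0],"jaw": 1},
    {"xyz": [6,0,0],"dr": [0,0,0],"jaw": 1},
    {"xyz": [6,0,0],"dr": [0,0,0],"jaw": 1},
    {"xyz": [6,0,0],"dr": [0,0,0],"jaw": 1},
    {"xyz": [5,0,0],"dr": [0,0,0],"jaw": 1},
    {"xyz": [4,0,0],"dr": [0,0,0],"jaw": 1}
  ]
}}

```text
t: 7.08
tcp_pos: [548.1, -108.9, 59.4]
orientation: [[0.038, 0.999, -0.0], [0.999, -0.038, 0.0], [0.0, -0.0, -1.0]]
wrist_force: [0.8, -2.7, 0.5]
opening: 0.3
grasp_force: 1.7
```

{"fn": "carry_out", "kwargs": {
  "increments": [
    {"xyz": [2,0,0],"dr": [0,0,0],"jaw": 1},
    {"xyz": [2,0,0],"dr": [0,0,0],"jaw": 1},
    {"xyz": [2,0,0],"dr": [0,0,0],"jaw": 1},
    {"xyz": [2,0,0],"dr": [0,0,0],"jaw": 1},
    {"xyz": [2,0,0],"dr": [0,0,0],"jaw": 1}
  ]
}}

```text
t: 7.7
tcp_pos: [548.5, -99.1, 59.4]
orientation: [[0.038, 0.999, -0.0], [0.999, -0.038, 0.0], [0.0, -0.0, -1.0]]
wrist_force: [0.0, -2.2, 0.4]
opening: 0.1
grasp_force: 1.6
```

Run:
```python
from h import *
st()
a=grab('top','top3.png')[170:300,212:432]
cv2.imwrite('pics/c3.png',cv2.resize(a[:,:,::-1],None,fx=3.6,fy=3.6,interpolation=cv2.INTER_CUBIC))
```

```text
7.7 tcp [548.5 -99.1  59.4] x [0.038 0.999 0.   ] y [ 0.999 -0.038 -0.   ] z [-0.  0. -1.] F [ 0.  -2.2  0.4] op 0.1
```

View pics/c3.png

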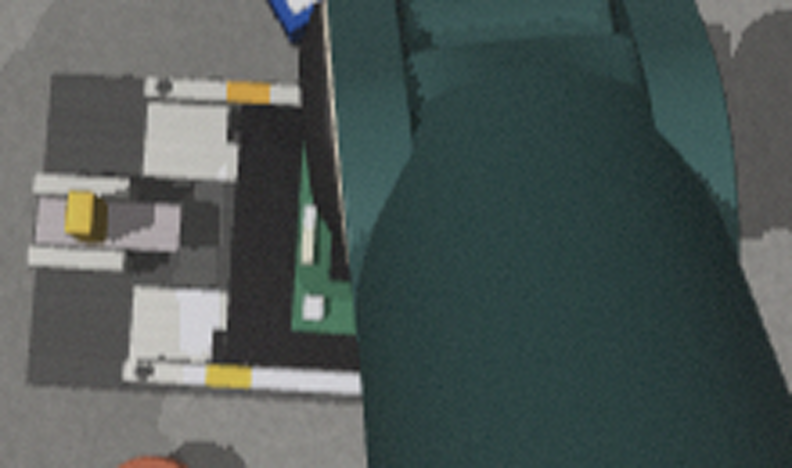

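The carrier's front edge is at crop (235,110) to (215,360), about 10 mm short of where it should seat. I'll go on slowly, watching for the drop.

{"fn": "carry_out", "kwargs": {
  "increments": [
    {"xyz": [1.5,0,0],"dr": [0,0,0],"jaw": 1},
    {"xyz": [1.5,0,0],"dr": [0,0,0],"jaw": 1},
    {"xyz": [1.5,0,0],"dr": [0,0,0],"jaw": 1},
    {"xyz": [1.5,0,0],"dr": [0,0,0],"jaw": 1}
  ]
}}

```text
t: 8.25
tcp_pos: [548.7, -93.1, 59.4]
orientation: [[0.038, 0.999, -0.0], [0.999, -0.038, 0.0], [0.0, -0.0, -1.0]]
wrist_force: [1.1, -3.0, -0.2]
opening: 0.8
grasp_force: 1.6
```

{"fn": "carry_out", "kwargs": {
  "increments": [
    {"xyz": [1,0,0],"dr": [0,0,0],"jaw": 1},
    {"xyz": [1,0,0],"dr": [0,0,0],"jaw": 1}
  ]
}}

```text
t: 8.5
tcp_pos: [548.8, -91.2, 59.4]
orientation: [[0.038, 0.999, -0.0], [0.999, -0.038, 0.0], [0.0, -0.0, -1.0]]
wrist_force: [-0.2, -3.7, -0.4]
opening: 0.5
grasp_force: 1.5
```

{"fn": "carry_out", "kwargs": {
  "increments": [
    {"xyz": [1,0,0],"dr": [0,0,0],"jaw": 1},
    {"xyz": [1,0,0],"dr": [0,0,0],"jaw": 1}
  ]
}}

```text
t: 8.75
tcp_pos: [548.9, -89.2, 59.4]
orientation: [[0.038, 0.999, -0.0], [0.999, -0.038, 0.0], [0.0, -0.0, -1.0]]
wrist_force: [0.1, -2.9, 0.0]
opening: 0.3
grasp_force: 1.6
```

{"fn": "carry_out", "kwargs": {
  "increments": [
    {"xyz": [1,0,0],"dr": [0,0,0],"jaw": 1},
    {"xyz": [1,0,0],"dr": [0,0,0],"jaw": 1}
  ]
}}

```text
t: 9.0
tcp_pos: [548.9, -87.3, 59.4]
orientation: [[0.038, 0.999, -0.0], [0.999, -0.038, -0.0], [-0.0, -0.0, -1.0]]
wrist_force: [-0.1, -3.8, -0.4]
opening: 0.2
grasp_force: 1.7
```

{"fn": "carry_out", "kwargs": {
  "increments": [
    {"xyz": [1,0,0],"dr": [0,0,0],"jaw": 1},
    {"xyz": [1,0,0],"dr": [0,0,0],"jaw": 1}
  ]
}}

```text
t: 9.25
tcp_pos: [549.0, -85.3, 59.5]
orientation: [[0.038, 0.999, -0.0], [0.999, -0.038, 0.0], [0.0, -0.0, -1.0]]
wrist_force: [-0.7, -4.0, 0.6]
opening: 0.3
grasp_force: 1.7
```

Run:
```python
from h import *
a=grab('top','top4.png')[180:290,212:312]; b=grab('scene','sc4.png')[205:315,300:450]
A=cv2.resize(a[:,:,::-1],None,fx=3.2,fy=3.2,interpolation=cv2.INTER_CUBIC);B=cv2.resize(b[:,:,::-1],None,fx=3.2,fy=3.2,interpolation=cv2.INTER_CUBIC)
cv2.imwrite('pics/c4.png',np.hstack([A,B]))
```

```text
(no output)
```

View pics/c4.png

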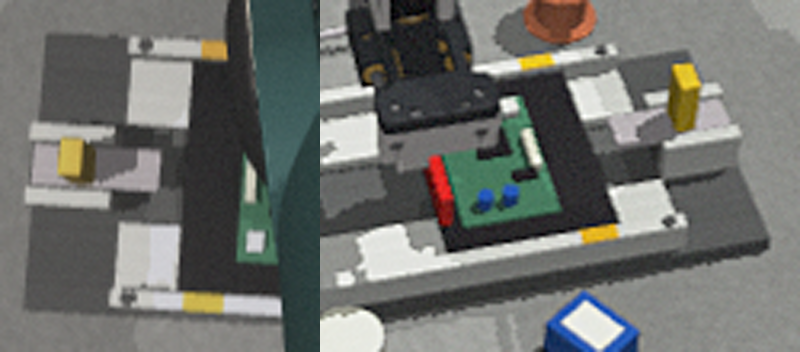

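The carrier's front edge is now at (192,85) to (180,270) in the left crop, and it looks still up on the rails. I'll put a number on it.

Run:
```python
from h import *
p=[549.45,-60.47,-.0365]
R=np.array([[np.cos(p[2]),-np.sin(p[2])],[np.sin(p[2]),np.cos(p[2])]])
f=lambda u,v:np.array([u,v])/3.2+[212,180]-.35
for uv in [(192,85),(181,265)]:
  for z in (38,30): print(uv,z,(R.T@(px2w('top',f(*uv),z)[:2]-p[:2])).round(1))
for uv in [(130,60),(118,240),(214,50),(203,302)]: print('ref',(R.T@(px2w('top',f(*uv),20 if uv[0]<200 else 34)[:2]-p[:2])).round(1))
g=lambda u,v:np.array([u-320,v])/3.2+[300,205]-.35
for uv in [(565,75),(622,205)]:
  for z in (38,30): print('scene',z,(R.T@(px2w('scene',g(*uv),z)[:2]-p[:2])).round(1))
for uv in [(605,240),(688,205)]: print('ref',(R.T@(px2w('scene',g(*uv),34)[:2]-p[:2])).round(1))
st()
```

```text
(192, 85) 38 [51.2 92.6]
(192, 85) 30 [52.7 93.5]
(181, 265) 38 [-56.   91.6]
(181, 265) 30 [-55.5  92.5]
ref [ 67.8 133.3]
ref [-42.1 132.4]
ref [73.9 81.4]
ref [-76.7  77.6]
scene 38 [-54.4  93.7]
scene 30 [-61.7  96.2]
scene 38 [60.6 98.3]
scene 30 [ 54.3 100.8]
ref [81.9 81.5]
ref [ 66.4 139.4]
9.35 tcp [549.  -85.1  59.4] x [0.038 0.999 0.   ] y [ 0.999 -0.038 -0.   ] z [-0.  0. -1.] F [ 0.1 -2.4  0.4] op 0.1
```

{"fn": "carry_out", "kwargs": {
  "increments": [
    {"xyz": [1,0,0],"dr": [0,0,0],"jaw": 1},
    {"xyz": [1,0,0],"dr": [0,0,0],"jaw": 1}
  ]
}}

```text
t: 9.6
tcp_pos: [549.0, -83.3, 59.4]
orientation: [[0.038, 0.999, -0.0], [0.999, -0.038, 0.0], [-0.0, -0.0, -1.0]]
wrist_force: [-0.5, -6.8, 0.7]
opening: 0.6
grasp_force: 3.8
```

{"fn": "carry_out", "kwargs": {
  "increments": [
    {"xyz": [1,0,0],"dr": [0,0,0],"jaw": 1},
    {"xyz": [0,0,0],"dr": [0,0,0],"jaw": 1}
  ]
}}

```text
t: 9.85
tcp_pos: [549.1, -83.2, 59.5]
orientation: [[0.039, 0.999, -0.0], [0.999, -0.039, -0.001], [-0.001, -0.0, -1.0]]
wrist_force: [-0.5, -8.3, 0.6]
opening: 0.3
grasp_force: 4.3
```

The force rose to 8 N and the tip stalled at -83.2, so the carrier is against the notch wall. I'll back off, rise, cross over the latch and look.

{"fn": "carry_out", "kwargs": {
  "increments": [
    {"xyz": [-5,0,0],"dr": [0,0,0],"jaw": 1},
    {"xyz": [-10,0,0],"dr": [0,0,0],"jaw": 1},
    {"xyz": [-10,0,0],"dr": [0,0,0],"jaw": 1},
    {"xyz": [0,0,0],"dr": [0,0,0],"jaw": 1},
    {"xyz": [0,0,-20],"dr": [0,0,0],"jaw": 1},
    {"xyz": [0,0,-30],"dr": [0,0,0],"jaw": 1},
    {"xyz": [0,0,-30],"dr": [0,0,0],"jaw": 1},
    {"xyz": [0,0,-20],"dr": [0,0,0],"jaw": 1}
  ]
}}

```text
t: 10.85
tcp_pos: [548.4, -107.0, 160.8]
orientation: [[0.038, 0.999, 0.001], [0.999, -0.038, -0.0], [0.0, 0.001, -1.0]]
wrist_force: [0.6, -0.6, -0.7]
opening: 0.6
grasp_force: 0.0
```

{"fn": "carry_out", "kwargs": {
  "increments": [
    {"xyz": [15,0,0],"dr": [0,0,0],"jaw": 1},
    {"xyz": [30,0,0],"dr": [0,0,0],"jaw": 1},
    {"xyz": [30,0,0],"dr": [0,0,0],"jaw": 1},
    {"xyz": [30,0,0],"dr": [0,0,0],"jaw": 1},
    {"xyz": [30,0,0],"dr": [0,0,0],"jaw": 1},
    {"xyz": [30,0,0],"dr": [0,0,0],"jaw": 1},
    {"xyz": [30,0,0],"dr": [0,0,0],"jaw": 1},
    {"xyz": [30,0,0],"dr": [0,0,0],"jaw": 1},
    {"xyz": [25,0,0],"dr": [0,0,0],"jaw": 1},
    {"xyz": [8,0,0],"dr": [0,0,0],"jaw": 1},
    {"xyz": [0,0,0],"dr": [0,0,0],"jaw": 1}
  ]
}}

```text
t: 12.22
tcp_pos: [557.5, 150.8, 158.9]
orientation: [[0.037, 0.999, -0.001], [0.999, -0.037, -0.0], [-0.0, -0.001, -1.0]]
wrist_force: [-0.2, -0.9, 0.5]
opening: 0.5
grasp_force: 0.0
```

Run:
```python
from h import *
st()
a=grab('top','top5.png')[180:290,212:432]; b=grab('scene','sc5.png')[195:315,240:460]
A=cv2.resize(a[:,:,::-1],None,fx=2.5,fy=2.5,interpolation=cv2.INTER_CUBIC);B=cv2.resize(b[:,:,::-1],None,fx=2.5,fy=2.5,interpolation=cv2.INTER_CUBIC)
cv2.imwrite('pics/c5.png',np.vstack([A,B]))
```

```text
12.22 tcp [557.5 150.8 158.9] x [ 0.037  0.999 -0.   ] y [ 0.999 -0.037 -0.001] z [-0.001 -0.    -1.   ] F [-0.2 -0.9  0.5] op 0.5
```

View pics/c5.png

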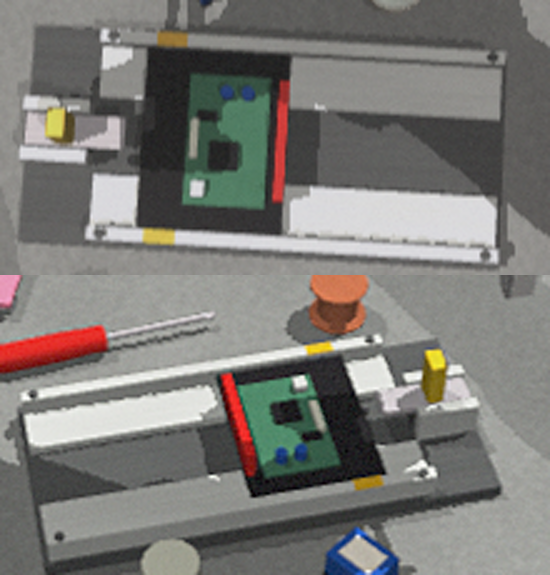

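The carrier's front edge is at (143,140) in the top view with the yellow marks alongside, and the latch is still drawn back. I'll check the height by triangulating the green board before and after.

Run:
```python
from h import *
def cen(f,box,col):
    im=cv2.imread('pics/'+f).astype(int); x0,y0,x1,y1=box; c=im[y0:y1,x0:x1]; b,g,r=c[...,0],c[...,1],c[...,2]
    m=(g>1.3*r)&(g>1.1*b)&(g>40) if col=='g' else (r>100)&(r>2.5*g)&(r>2.5*b)
    n,l,s,ce=cv2.connectedComponentsWithStats(m.astype(np.uint8)); k=1+np.argmax(s[1:,4])
    q=cv2.minAreaRect(np.argwhere(l==k)[:,::-1].astype(np.float32)); return np.array(q[0])+[x0,y0],q[1:]
def tri(a,b):
    Ps=[]
    for n in('top','scene'):
        K,r,t=cam(n); Ps.append(K@np.c_[cv2.Rodrigues(r)[0],t])
    X=cv2.triangulatePoints(Ps[0],Ps[1],a.reshape(2,1),b.reshape(2,1)); return (X[:3]/X[3]).ravel()
for col in 'gr':
  for t,tb,s,sb in [('top1.png',(340,190,420,290),'sc1.png',(245,230,330,300)),('top5.png',(265,190,340,290),'sc5.png',(315,220,400,300))]:
    a,qa=cen(t,tb,col);b,qb=cen(s,sb,col); print(col,a.round(1),b.round(1),np.round(qa[0],1),np.round(qb[0],1),tri(a,b).round(1))
```

```text
g [373.1 239.5] [290.  263.2] [33.6 53.8] [40.5 32.6] [ 545.  -161.3   36.3]
g [302.3 235.9] [355. 255.] [32.9 53. ] [42. 31.] [550.2 -27.1  27.4]
r [396.9 239.5] [269.3 262.9] [ 4.4 49. ] [41.2  4.5] [ 544.6 -203.    49.1]
r [323.9 236. ] [335.7 254.1] [ 4.1 48.2] [41.2  5.3] [549.2 -67.9  41.1]
```

The carrier dropped 8 to 9 mm, so it is seated. Next I lower the tip behind the latch knob and push it home.

{"fn": "carry_out", "kwargs": {
  "increments": [
    {"xyz": [0,0,20],"dr": [0,0,0],"jaw": 1},
    {"xyz": [0,0,25],"dr": [0,0,0],"jaw": 1},
    {"xyz": [0,0,25],"dr": [0,0,0],"jaw": 1},
    {"xyz": [0,0,13],"dr": [0,0,0],"jaw": 1},
    {"xyz": [0,0,6],"dr": [0,0,0],"jaw": 1},
    {"xyz": [0,0,0],"dr": [0,0,0],"jaw": 1},
    {"xyz": [-10,0,0],"dr": [0,0,0],"jaw": 1},
    {"xyz": [-10,0,0],"dr": [0,0,0],"jaw": 1},
    {"xyz": [-6,0,0],"dr": [0,0,0],"jaw": 1}
  ]
}}

```text
t: 13.45
tcp_pos: [557.1, 123.4, 70.8]
orientation: [[0.039, 0.999, 0.0], [0.999, -0.039, -0.0], [-0.0, 0.0, -1.0]]
wrist_force: [0.1, -0.1, 0.1]
opening: 0.4
grasp_force: 0.0
```

{"fn": "carry_out", "kwargs": {
  "increments": [
    {"xyz": [-4,0,0],"dr": [0,0,0],"jaw": 1},
    {"xyz": [-4,0,0],"dr": [0,0,0],"jaw": 1},
    {"xyz": [-4,0,0],"dr": [0,0,0],"jaw": 1},
    {"xyz": [-4,0,0],"dr": [0,0,0],"jaw": 1},
    {"xyz": [-4,0,0],"dr": [0,0,0],"jaw": 1},
    {"xyz": [-4,0,0],"dr": [0,0,0],"jaw": 1}
  ]
}}

```text
t: 14.2
tcp_pos: [556.0, 100.6, 70.4]
orientation: [[0.038, 0.999, -0.0], [0.999, -0.038, 0.0], [0.0, -0.0, -1.0]]
wrist_force: [0.4, 2.0, -0.5]
opening: 0.4
grasp_force: 1.0
```

Contact at 2 N, and the latch is moving. I'll continue to about 68, then go slowly.

{"fn": "carry_out", "kwargs": {
  "increments": [
    {"xyz": [-4,0,0],"dr": [0,0,0],"jaw": 1},
    {"xyz": [-4,0,0],"dr": [0,0,0],"jaw": 1},
    {"xyz": [-4,0,0],"dr": [0,0,0],"jaw": 1},
    {"xyz": [-4,0,0],"dr": [0,0,0],"jaw": 1},
    {"xyz": [-4,0,0],"dr": [0,0,0],"jaw": 1},
    {"xyz": [-4,0,0],"dr": [0,0,0],"jaw": 1},
    {"xyz": [-4,0,0],"dr": [0,0,0],"jaw": 1}
  ]
}}

```text
t: 15.08
tcp_pos: [555.0, 72.4, 70.4]
orientation: [[0.038, 0.999, -0.0], [0.999, -0.038, 0.0], [0.0, -0.0, -1.0]]
wrist_force: [1.0, 2.3, -0.2]
opening: 0.4
grasp_force: 1.0
```

{"fn": "carry_out", "kwargs": {
  "increments": [
    {"xyz": [-1.5,0,0],"dr": [0,0,0],"jaw": 1},
    {"xyz": [-1.5,0,0],"dr": [0,0,0],"jaw": 1},
    {"xyz": [-1.5,0,0],"dr": [0,0,0],"jaw": 1}
  ]
}}

```text
t: 15.45
tcp_pos: [554.8, 68.9, 70.5]
orientation: [[0.037, 0.999, 0.0], [0.999, -0.037, 0.001], [0.001, 0.0, -1.0]]
wrist_force: [0.8, 10.1, -2.2]
opening: 0.3
grasp_force: 5.0
```

{"fn": "carry_out", "kwargs": {
  "increments": [
    {"xyz": [-1,0,0],"dr": [0,0,0],"jaw": 1},
    {"xyz": [-1,0,0],"dr": [0,0,0],"jaw": 1},
    {"xyz": [0,0,0],"dr": [0,0,0],"jaw": 1}
  ]
}}

```text
t: 15.82
tcp_pos: [554.8, 68.8, 70.6]
orientation: [[0.036, 0.999, 0.001], [0.999, -0.036, 0.003], [0.003, 0.001, -1.0]]
wrist_force: [1.5, 14.7, -3.7]
opening: 0.5
grasp_force: 7.5
```

The latch is stopped hard at 68.8 with 15 N. I'll back off, rise well clear and check.

{"fn": "carry_out", "kwargs": {
  "increments": [
    {"xyz": [5,0,0],"dr": [0,0,0],"jaw": 1},
    {"xyz": [10,0,0],"dr": [0,0,0],"jaw": 1},
    {"xyz": [15,0,0],"dr": [0,0,0],"jaw": 1},
    {"xyz": [15,0,0],"dr": [0,0,0],"jaw": 1},
    {"xyz": [0,0,-20],"dr": [0,0,0],"jaw": 1},
    {"xyz": [0,0,-30],"dr": [0,0,0],"jaw": 1},
    {"xyz": [0,0,-30],"dr": [0,0,0],"jaw": 1},
    {"xyz": [30,0,0],"dr": [0,0,0],"jaw": 1},
    {"xyz": [30,0,0],"dr": [0,0,0],"jaw": 1},
    {"xyz": [20,0,0],"dr": [0,0,0],"jaw": 1},
    {"xyz": [0,0,0],"dr": [0,0,0],"jaw": 1}
  ]
}}

```text
t: 17.2
tcp_pos: [559.4, 192.2, 151.0]
orientation: [[0.036, 0.999, 0.0], [0.999, -0.036, 0.001], [0.001, 0.0, -1.0]]
wrist_force: [0.5, -1.3, 0.4]
opening: 0.7
grasp_force: 0.0
```

Run:
```python
from h import *
st()
a=grab('top','top6.png'); b=grab('scene','sc6.png')
A=cv2.resize(a[180:290,212:432,::-1],None,fx=2.5,fy=2.5,interpolation=cv2.INTER_CUBIC);B=cv2.resize(b[195:315,240:460,::-1],None,fx=2.5,fy=2.5,interpolation=cv2.INTER_CUBIC)
cv2.imwrite('pics/c6.png',np.vstack([A,B]))
def yel(n,box):
    im=cv2.imread('pics/'+n).astype(int); x0,y0,x1,y1=box; c=im[y0:y1,x0:x1]; m=(c[...,2]>90)&(c[...,1]>.7*c[...,2])&(c[...,0]<.45*c[...,2])
    k,l,s,ce=cv2.connectedComponentsWithStats(m.astype(np.uint8)); return [(s[i,4],(ce[i]+[x0,y0]).round(1)) for i in range(1,k) if s[i,4]>15]
p=[549.45,-60.47,-.0365]
for f in('top5.png','top6.png'):
    for n,c in yel(f,(215,215,290,250)): P=px2w('top',c,75); print(f,n,c,'jig y',round((P[1]-p[1])-p[2]*(P[0]-p[0]),1))
```

```text
17.2 tcp [559.4 192.2 151. ] x [0.036 0.999 0.001] y [ 0.999 -0.036  0.   ] z [ 0.     0.001 -1.   ] F [ 0.5 -1.3  0.4] op 0.7
top5.png 72 [234.5 229.5] jig y 152.5
top6.png 87 [256.3 229.9] jig y 113.0
```

View pics/c6.png

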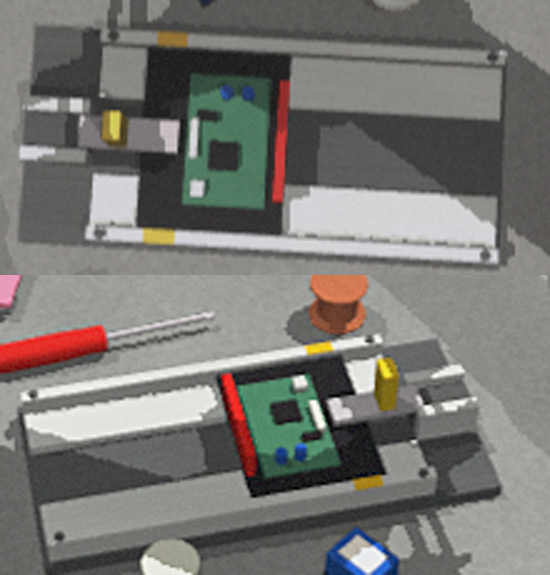

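The latch tongue now reaches over the carrier (tip at (180,137), carrier front edge at (143,140)). I'll measure its travel at the tip.

Run:
```python
from h import *
p=[549.45,-60.47,-.0365]
def J(P): return (P[1]-p[1])-p[2]*(P[0]-p[0])
for f,rg in(('top1.png',(250,275)),('top5.png',(250,275)),('top6.png',(272,292))):
    g=cv2.imread('pics/'+f,0).astype(float)
    for rows in((229,231),(233,236)):
        pr=g[rows[0]:rows[1],rg[0]:rg[1]].mean(0); i=np.argmin(np.diff(pr)); 
        d=-np.diff(pr); w=d[max(0,i-1):i+2]; u=rg[0]+(np.arange(max(0,i-1),i+2)[:len(w)]*w).sum()/w.sum()+.5
        print(f,rows,round(u,2),round(J(px2w('top',(u,rows[0]+.5),40)),1), pr.round().astype(int))
```

```text
top1.png (229, 231) 261.69 108.1 [ 96  99  99  99 104 156 159 160 158 158 160 154  77  51  51  50  51  49
  52  50  50  49  53  76  76]
top1.png (233, 236) 261.39 108.1 [129 147 149 149 158 157 158 158 157 156 157 142  54  51  52  52  52  51
  52  52  52  52  52  77  77]
top5.png (229, 231) 259.47 112.3 [124 124 125 125 134 200 200 200 199 195 126 124  80  64  63  62  65  51
  54  47  48  50  51  49  36]
top5.png (233, 236) 259.58 111.5 [163 186 187 186 198 198 197 198 198 195 125 116  65  65  63  65  54  56
  48  36  38  36  34  36  37]
top6.png (229, 231) 283.27 67.4 [123 122 122 127 194 194 194 193 192 193 191 156  36  38  42 104 183 210
 206 132]
top6.png (233, 236) 290.46 53.4 [120 121 121 125 161 183 192 189 191 192 187  99  31  35  55 111 210 210
 205  97]
```

The tip travelled 41 mm and now sits at jig y 67, less the 2 to 3 mm image bias seen at the rail ends. That matches the home value of 65, and the hard stop confirms it. The carrier hasn't moved and the hand is clear, so I'm handing in.

```bash
python3 -c "
from workcell import ctrl
print(ctrl.sign_off())"
```

```text
the job is handed in; nothing more can be done
None
```

The carrier is in the locating notches and the latch is pushed home to its stop over the carrier's edge. The hand is clear, and the job was handed in at about 17 s; no verdict came back.

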